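# Set the nuts out by size on the sorting board

### The job

Put the four hexagonal nuts on the wooden sorting board in order of size, one flat in the middle of each dark metal square: the biggest on the square next to the red end stop, then getting smaller towards the white one. Leave the standing rusty bolt and the green oil can where they are.

Things in the scene. Friction and masses are not known exactly. Their poses are not given: they have to be found in the camera images.
- size_rail: Fixed sorting board of wood, 70 x 348 mm, 14 mm high. Origin: centre of its underside (on the bench); y runs along its length, x across, z up. Four flush square dark steel pads, 50 x 50 mm, lie on its top (z = 14 mm) with their centres on the long middle line (x = 0) at y = -112.5, -37.5, +37.5 and +112.5 mm. Its top is flat between the end stops.
- red_stop: Fixed red painted end stop, a bar 70 x 18 mm (x, y), 10 mm high, across one end of the board's top; origin: centre of its underside, which lies 165 mm from the middle of the board along the board's +y or -y. Which end it is on varies.
- white_stop: Fixed white painted end stop, the same size, across the other end of the board's top; origin: centre of its underside. (Left of the board, about x = 0.46 m, y = 0.28 m, stands a fixed blue lever press about 0.5 m tall, its lever reaching further left and towards the robot; fingertips 0.58 m above the bench pass over it.)
- brass_nut: Biggest nut, yellow brass: upright hexagonal nut, 38 mm across the flats, 44 mm across the corners, 31 mm high, about 150 g. Origin: centre of the underside, z up; the local x axis runs square to one pair of flats (flats also every 60 degrees). Solid for contact; grip it across two opposite flats from above.
- rusty_nut: Second biggest nut, brown rust: upright hexagonal nut, 30 mm across the flats, 34 mm across the corners, 24 mm high, about 80 g. Origin: centre of the underside, z up; the local x axis runs square to one pair of flats (flats also every 60 degrees). Solid for contact; grip it across two opposite flats from above.
- black_nut: Third biggest nut, blue-black: upright hexagonal nut, 24 mm across the flats, 27 mm across the corners, 19 mm high, about 40 g. Origin: centre of the underside, z up; the local x axis runs square to one pair of flats (flats also every 60 degrees). Solid for contact; grip it across two opposite flats from above.
- bright_nut: Smallest nut, bright light grey steel: upright hexagonal nut, 19 mm across the flats, 22 mm across the corners, 16 mm high, about 60 g. Origin: centre of the underside, z up; the local x axis runs square to one pair of flats (flats also every 60 degrees). Solid for contact; grip it across two opposite flats from above.
- rusty_bolt: Bystander, to be left alone: rusty bolt standing on its head, 24 x 27 mm, 65 mm tall. Origin: centre of its underside, z up.
- oil_can: Bystander, to be left alone: green oil can with a long bent brass spout, 68 x 85 mm, 176 mm tall. Origin: centre of its underside, z up.
Not all that is in view belongs to the job. Leave any turquoise look-alike of the rusty_nut alone.

How it is judged:
By the outcome, as a careful person would: the job done as asked, in the order asked, and still so for the second after the job is handed in, with the robot touching nothing.
It also fails if it takes over 93 s, if anything falls off the work surface, if the arm or the gripper's body presses on something with over 40 N, if the wrist force passes 120 N, or if a joint passes its speed limit or range.

### The arm

A 6-joint arm with a two-finger parallel gripper is mounted at the origin on a cart in front of the work surface, level with it; the furniture and walls round the work are solid. World frame = base frame: x ahead of the robot, y to its left, z up, the work surface at z = 0. Lengths are in m, angles in degrees, forces in N, time in s.
With the tool pointing down it reaches from about 0.25 to 0.8 m from the base axis. Payload 8.5 kg.
Tool frame: the origin (TCP) lies between the finger pads; the fingertips stand 25 mm ahead of it and the grasp point (between the pads) lies 6 mm ahead of it; z points along the fingers, y is the line along which they close (so a half turn about z gives the same grasp; the last joint's range is limited). The gripper opens to 85 mm and grips with 20 to 120 N. Pads are 22 mm wide; open, the fingers measure 114 mm over their backs; the gripper's body (76 mm by 85 mm) begins 54 mm behind the grasp point. The pads swing forward as they close: fully open they stand 13 mm farther back than shut.
Start: joints at [72.594, 13.648, -0.773, 75.585, 0, 90], TCP at [0.157, 0.501, 0.234] pointing down, gripper open.
Joint ranges: [-152.45, 152.45], [-59.26, 108.67], [-65.41, 83.53], [-104.44, 129.93], [-82.83, 76.93], [-180, 180]. Speed limits (degrees/s): [127.2, 127.2, 159.86, 180, 180, 180].

### API

Orientations are given as a 3x3 rotation matrix whose columns are the frame's x, y, z axes.
In Python, from plant import env gives the robot as it stands. The module is installed in compiled form; this text tells all that it offers.
- The arm moves only by the shell command python3 -m crank 'ROWS' [FORCE]. ROWS is a JSON object of lists of equal length, an entry for each row: "turn": the turn, a rotation vector about the tool's x, y, z in rad, a list of three; "travel": the shift along the tool's x, y, z in m, a list of three; "gripper": the opening, from -1 (shut) to 1 (fully open), so that 0 is half open. In form: {"turn": [[rx, ry, rz], ...], "travel": [[dx, dy, dz], ...], "gripper": [gripper, ...]}. A call has 1 to 8 rows; each row shifts and turns the commanded pose from where the row before left it, along the tool's axes as they then stand; what a row does not reach is not made up. A row lasts 1/8 s, in which the tool goes at most 62.5 mm and 10.7 degrees, less where a joint would pass 70% of its speed; a pose out of reach is approached as far as the arm can. A call with a gripper value outside its range is refused whole. The fingers move at their own pace and stop on an object; FORCE is the grip in N (left out, the last holds). Time passes only in rows, so rows that do not move let the fingers close. It gives the time, the measured TCP pose, the force and the opening at its end, in the units of the state.
- env.observe(): the state, without advancing time (a new reading comes with each control period).
- env.get_image(name): name is "scene" or "top" or "wrist"; returns a dict with "frame" (420x560x3 uint8, red, green, blue), "fx", "fy", "cx", "cy" (pixels), "position" and "rotation" of the camera in the world. Camera axes: x right, y down, z forward; pixel columns grow to the right and rows downward; lengths in m; the calibration is good to about 2 mm. A picture is of the moment at which its call begins. There is no depth.
- env.finish_job(): hands the job in, once; it reports no verdict.
Trained networks look in the newest picture that a camera, given by its name, has taken for a name from the list of things; names that differ only in an ending like _2 or _b are one class to them, and where a whole thing is asked for, a point or a joint stands for the part that bears it (a point fixed in the world has none). Each returns a list of dicts, best first, with "score" (0 to 1); they miss things now and then, are a little off and sometimes report something else, mostly with a low value. They report only what shows in the picture. A call takes as long as a camera call. They do not tell look-alikes from the thing itself.
- env.trace(name, camera): "pixels" (420x560 bool, what is visible of it) and "at" ([column, row] in pixels, amid what is visible of it).
- env.place_of(name, camera): "at" ([column, row] in pixels: a listed point, or the origin of a listed thing).
The state is a dict: "t": time; "joint_positions": joint angles; "dq": joint speeds; "tau": joint torques, N m; "eef_pos": TCP position; "ee_rot": TCP orientation; "force": force on the tool from outside, world axes, zero at the start; "wrist_torque": the same for the moment, N m; "finger_gap": opening from 0.0 (shut) to 1.0 (fully open).
Only numpy, scipy, OpenCV 4.12 (cv2) and the standard library are available. Lean on these libraries where they do the work, as an engineer would, in place of code of your own. Each camera call takes 0.05 s, during which the arm holds its last target. There are 200 camera calls.

## Working session

There is one attempt and no reset: what is moved stays moved. The work goes in short steps, Python scripts to look and compute and a shell command to move; the robot and the scene stay as the last step left them, time stands still between calls to the robot, and variables do not carry over. Pictures are saved under pics/ and viewed, on a budget of 14 in all, crops included, one or two more only if the job needs it, and the job is handed in when it is done.

```bash
mkdir -p pics
cat > h.py <<'E'
import numpy as np, cv2, json
from plant import env
def ray(im,uv,z):
    d=np.array([(uv[0]-im['cx'])/im['fx'],(uv[1]-im['cy'])/im['fy'],1.]);R=np.array(im['rotation']);p=np.array(im['position'])
    w=R@d; return p+w*(z-p[2])/w[2]
def proj(im,P):
    c=np.array(im['rotation']).T@(np.array(P)-np.array(im['position'])); return np.array([im['fx']*c[0]/c[2]+im['cx'],im['fy']*c[1]/c[2]+im['cy']])
def save(im,n,box=None,s=1):
    f=im['frame'][:,:,::-1]
    if box: f=f[box[1]:box[3],box[0]:box[2]]
    cv2.imwrite('pics/'+n,cv2.resize(f,None,fx=s,fy=s,interpolation=cv2.INTER_CUBIC))
NAMES={'brass_nut':.0,'rusty_nut':.0,'black_nut':.0,'bright_nut':.0,'rusty_bolt':0.,'oil_can':0,'size_rail':0,'red_stop':.014,'white_stop':.014}
E
python3 - <<'E'
from h import *
for c in ('top','scene'):
    im=env.get_image(c); save(im,c+'1.png',s=1.4)
    print(c,np.round(im['position'],3),im['fx'])
    for n,z in NAMES.items():
        print(n,[(round(d['score'],2),np.round(d['at']).tolist(),np.round(ray(im,d['at'],z)[:2],4).tolist()) for d in env.place_of(n,c)[:3]])
s=env.observe();print(s['t'],s['eef_pos'],np.round(s['ee_rot'],2).tolist(),s['force'],s['finger_gap'])
E
```

```text
top [0.38  0.069 1.066] 425.70671632583515
brass_nut [(0.74, [334.0, 200.0], [0.6036, -0.0453])]
rusty_nut [(0.66, [284.0, 169.0], [0.6848, 0.0822]), (0.6, [236.0, 181.0], [0.6516, 0.2061]), (0.57, [350.0, 162.0], [0.704, -0.0881])]
black_nut [(0.58, [313.0, 175.0], [0.6703, 0.007])]
bright_nut [(0.2, [196.0, 174.0], [0.6687, 0.31])]
rusty_bolt [(0.69, [401.0, 204.0], [0.5967, -0.2154])]
oil_can [(0.75, [199.0, 173.0], [0.6725, 0.3021]), (0.54, [323.0, 248.0], [0.481, -0.018]), (0.23, [283.0, 199.0], [0.6047, 0.0829])]
size_rail [(0.81, [324.0, 247.0], [0.4848, -0.0205])]
red_stop [(0.79, [260.0, 256.0], [0.4572, 0.1386])]
white_stop [(0.46, [393.0, 242.0], [0.4978, -0.1888])]
scene [ 1.162 -0.179  0.665] 440.2863110567062
brass_nut [(0.95, [226.0, 258.0], [0.6126, -0.0464])]
rusty_nut [(0.81, [302.0, 260.0], [0.6819, 0.0858]), (0.74, [349.0, 232.0], [0.6589, 0.2064]), (0.6, [225.0, 296.0], [0.6962, -0.0784])]
black_nut [(0.51, [271.0, 268.0], [0.6735, 0.0231])]
bright_nut [(0.55, [324.0, 247.0], [0.6713, 0.1392])]
rusty_bolt [(0.51, [135.0, 282.0], [0.5938, -0.2191])]
oil_can [(0.66, [392.0, 219.0], [0.6653, 0.3088]), (0.64, [138.0, 282.0], [0.5959, -0.2138])]
size_rail [(0.84, [214.0, 211.0], [0.4777, -0.0246])]
red_stop [(0.67, [282.0, 181.0], [0.4661, 0.1444])]
white_stop [(0.65, [139.0, 238.0], [0.5021, -0.1873])]
1.0 [0.1570576  0.50088714 0.23398331] [[-0.95, 0.3, -0.0], [0.3, 0.95, -0.0], [-0.0, -0.0, -1.0]] [-0.6617262   0.37663455  0.7397847 ] 0.997774371210701
```

View pics/top1.png

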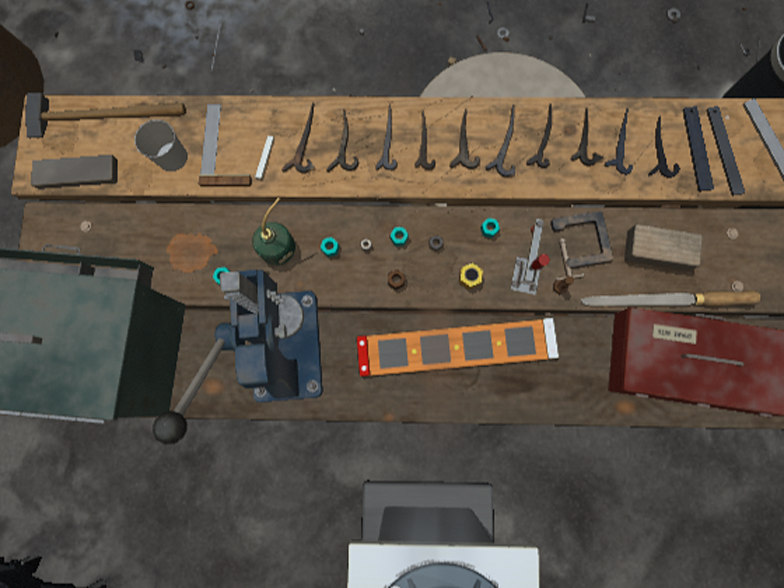

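View pics/scene1.png

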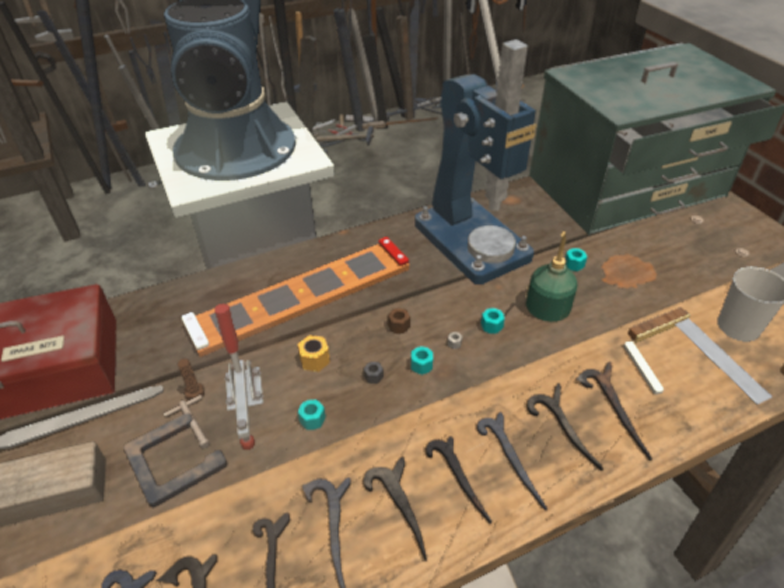

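The nuts wanted (native top-view pixels) are brass (336,196), rusty brown (284,200), black (312,174) and bright (261,174). The red stop is at (260,256). The turquoise rings at (236,175), (285,168), (350,162) and (158,196) are decoys.

First I raise the arm clear of the press.

```bash
python3 -m crank '{"turn":[[0,0,0],[0,0,0],[0,0,0],[0,0,0],[0,0,0],[0,0,0],[0,0,0],[0,0,0]],"travel":[[0,0,-0.049],[0,0,-0.049],[0,0,-0.049],[0,0,-0.049],[0,0,-0.049],[0,0,-0.049],[0,0,-0.049],[0,0,-0.049]],"gripper":[1,1,1,1,1,1,1,1]}' 60
```

```text
t: 2.0
eef_pos: [0.1516, 0.4836, 0.5727]
ee_rot: [[-0.954, 0.299, 0.015], [0.299, 0.953, 0.049], [0.0, 0.052, -0.999]]
force: [-0.3, -1.1, -0.6]
finger_gap: 1.0
```

```bash
python3 -m crank '{"turn":[[0,0,0],[0,0,0]],"travel":[[0,0,0],[0,0,0]],"gripper":[1,1]}'; python3 -c "
from plant import env
s=env.observe();print(s['joint_positions'],s['t'])"
```

```text
t: 2.25
eef_pos: [0.1507, 0.4806, 0.572]
ee_rot: [[-0.954, 0.299, 0.014], [0.299, 0.953, 0.043], [-0.0, 0.046, -0.999]]
force: [-0.3, 1.1, 0.1]
finger_gap: 1.002
[ 7.25930299e+01  2.13431363e+01  6.38552368e+01  1.29903384e+02
 -8.45944640e-04  8.99993173e+01] 2.25
```

```bash
python3 -m crank '{"turn":[[0,0,0],[0,0,0],[0,0,0],[0,0,0]],"travel":[[0,0.05,0],[0,0.05,0],[0,0,0],[0,0,0]],"gripper":[1,1,1,1]}'; python3 -c "
from plant import env
s=env.observe();print(s['joint_positions'],s['t'])"
```

```text
t: 2.75
eef_pos: [0.1757, 0.5603, 0.5444]
ee_rot: [[-0.954, 0.298, 0.024], [0.299, 0.951, 0.076], [-0.0, 0.079, -0.997]]
force: [-0.4, -0.0, 0.7]
finger_gap: 1.002
[ 7.25921927e+01  3.00674246e+01  7.45367456e+01  1.29920247e+02
 -1.97536596e-04  9.00009427e+01] 2.75
```

```bash
python3 -m crank '{"turn":[[0,0,0],[0,0,0],[0,0,0],[0,0,0],[0,0,0],[0,0,0]],"travel":[[0,-0.05,0],[0,-0.05,0],[0,-0.05,0],[0,-0.05,0],[0,-0.04,0],[0,0,0]],"gripper":[1,1,1,1,1,1]}'; python3 -c "
from plant import env
s=env.observe();print(s['joint_positions'],s['t'])"
```

```text
t: 3.5
eef_pos: [0.108, 0.3444, 0.5313]
ee_rot: [[-0.954, 0.298, 0.026], [0.299, 0.951, 0.083], [0.0, 0.087, -0.996]]
force: [0.7, 0.6, 0.3]
finger_gap: 1.004
[ 7.25946463e+01 -1.73453909e+00  2.57863356e+01  1.12543617e+02
  6.17670680e-04  8.99983535e+01] 3.5
```

```bash
python3 -m crank '{"turn":[[0.0872,0,0],[0,0,0],[0,0,0],[0,0,0]],"travel":[[0,0,0],[0,0,-0.045],[0,0,-0.045],[0,0,0]],"gripper":[1,1,1,1]}'; python3 -c "
from plant import env
s=env.observe();print(s['joint_positions'],s['t'])"
```

```text
t: 4.0
eef_pos: [0.1089, 0.3472, 0.5983]
ee_rot: [[-0.954, 0.299, 0.005], [0.299, 0.954, 0.017], [-0.0, 0.018, -1.0]]
force: [-0.9, 0.2, -1.3]
finger_gap: 0.997
[ 7.25941166e+01  7.30598155e+00  4.81912747e+01  1.29860569e+02
 -1.31673767e-03  8.99995882e+01] 4.0
```

Run:
```python
from h import *
im=env.get_image('top')
for z in (.1,.2,.3,.4,.5): print(z,[np.round(ray(im,p,z)[:2],3).tolist() for p in ((121,306),(157,243),(164,199),(229,283))])
save(im,'top2.png',s=1.4)
im=env.get_image('wrist'); save(im,'w1.png')
```

```text
0.1 [[0.337, 0.439], [0.478, 0.369], [0.581, 0.359], [0.391, 0.2]]
0.2 [[0.341, 0.401], [0.468, 0.338], [0.56, 0.329], [0.39, 0.187]]
0.3 [[0.346, 0.362], [0.458, 0.306], [0.539, 0.299], [0.388, 0.173]]
0.4 [[0.35, 0.324], [0.448, 0.275], [0.518, 0.269], [0.387, 0.16]]
0.5 [[0.355, 0.286], [0.437, 0.244], [0.498, 0.239], [0.386, 0.146]]
```

View pics/top2.png

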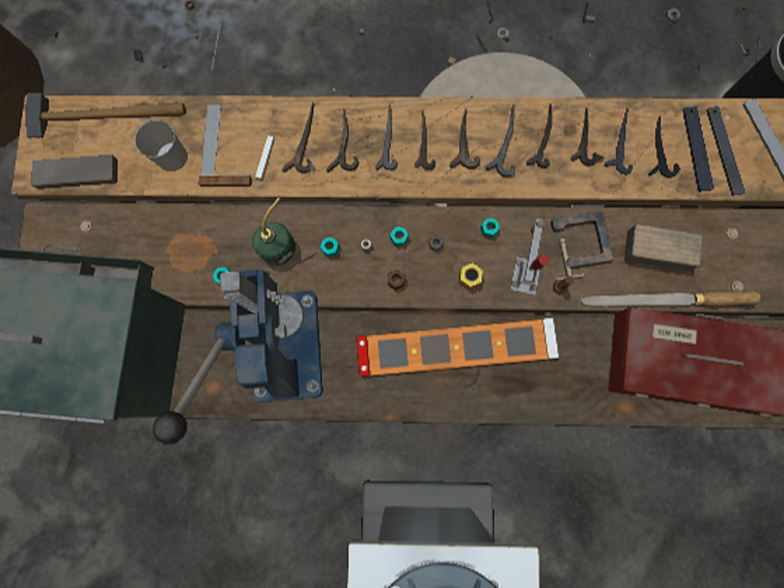

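```bash
python3 -m crank '{"turn":[[0.0175,0,0],[0,0,0],[0,0,0],[0,0,0],[0,0,0],[0,0,0],[0,0,0],[0,0,0]],"travel":[[-0.0405,-0.0328,0],[-0.0405,-0.0328,0],[-0.0405,-0.0328,0],[-0.0405,-0.0328,0],[-0.0405,-0.0328,0],[-0.0405,-0.0328,0],[-0.0405,-0.0328,0],[-0.0405,-0.0328,0]],"gripper":[1,1,1,1,1,1,1,1]}'; python3 -c "
from plant import env
s=env.observe();print(s['joint_positions'],s['t'])"
```

```text
t: 5.1
eef_pos: [0.3387, -0.0025, 0.5947]
ee_rot: [[-0.954, 0.3, -0.003], [0.3, 0.954, -0.002], [0.002, -0.003, -1.0]]
force: [1.1, 1.2, -0.3]
finger_gap: 1.005
[-3.25677101e-01  5.13554810e+00  4.48521016e+01  1.29885673e+02
 -9.89781108e-02  1.71120760e+01] 5.1
```

```bash
python3 -m crank '{"turn":[[0,0,0],[0,0,0],[0,0,0],[0,0,0],[0,0,0],[0,0,0],[0,0,0]],"travel":[[-0.032,0.0137,0.042],[-0.032,0.0137,0.042],[-0.032,0.0137,0.042],[-0.032,0.0137,0.042],[-0.032,0.0137,0.042],[-0.032,0.0137,0.042],[0,0,0]],"gripper":[1,1,1,1,1,1,1]}'
python3 - <<'E'
from h import *
im=env.get_image('wrist'); save(im,'w2.png',s=1.4)
print(np.round(im['position'],3),np.round(im['rotation'],2).tolist(),im['fx'])
for n,z in NAMES.items():
    print(n,[(round(d['score'],2),np.round(d['at']).tolist(),np.round(ray(im,d['at'],z)[:2],4).tolist()) for d in env.place_of(n,'wrist')[:3]])
E
```

```text
t: 5.98
eef_pos: [0.5457, 0.0199, 0.3382]
ee_rot: [[-0.954, 0.299, -0.01], [0.299, 0.954, -0.002], [0.009, -0.005, -1.0]]
force: [-1.4, 0.6, 0.7]
finger_gap: 1.001
[0.478 0.041 0.479] [[0.3, 0.92, 0.26], [0.95, -0.29, -0.09], [-0.0, 0.27, -0.96]] 289.4531443501605
brass_nut [(0.91, [254.0, 218.0], [0.6096, -0.0446])]
rusty_nut [(0.75, [250.0, 269.0], [0.6994, -0.0825]), (0.74, [325.0, 192.0], [0.6023, 0.0851]), (0.67, [334.0, 236.0], [0.6832, 0.0804])]
black_nut [(0.48, [295.0, 241.0], [0.6722, 0.0118])]
bright_nut [(0.67, [367.0, 217.0], [0.6668, 0.1433])]
rusty_bolt [(0.64, [165.0, 235.0], [0.5936, -0.2044])]
oil_can [(0.96, [462.0, 191.0], [0.6691, 0.3055])]
size_rail [(0.63, [243.0, 144.0], [0.4852, -0.0212])]
red_stop [(0.85, [340.0, 95.0], [0.4615, 0.1443])]
white_stop [(0.85, [152.0, 184.0], [0.5019, -0.1815]), (0.35, [297.0, 235.0], [0.6575, 0.0184])]
```

View pics/w2.png

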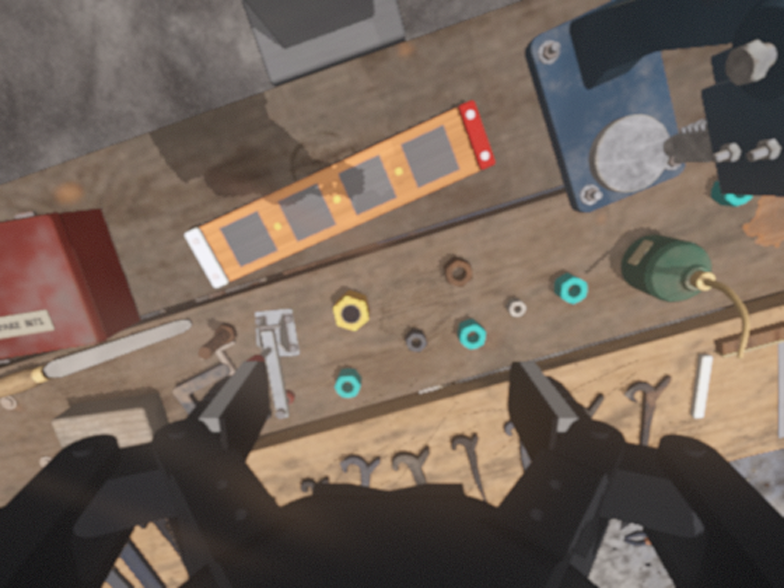

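The wrist picture (native pixels) shows brass at (251,223), rusty brown at (327,193), black at (297,242) and bright at (369,220). The red stop is at (341,95) and the white stop at (147,184). Turquoise decoys are at (408,206), (338,240) and (248,275). The brown ring at (327,193) is the only rust-coloured one, so it is the rusty_nut. Next I fit prism models to the masks.

```bash
cat >> h.py <<'E'
from scipy.optimize import minimize
SZ={'brass_nut':(.038,.031),'rusty_nut':(.030,.024),'black_nut':(.024,.019),'bright_nut':(.019,.016)}
def fit(im,mask,name,x0,zb=0.):
    """fit hex prism silhouette to a mask -> x,y,yaw(deg of a flat normal),IoU"""
    w,h=SZ[name]; R=w/np.sqrt(3); a=np.radians(30+60*np.arange(6)); S=16
    ys,xs=np.where(mask); c0,r0=xs.min()-12,ys.min()-12; m=mask[max(r0,0):ys.max()+12,max(c0,0):xs.max()+12].astype(np.uint8)
    k=6; M=cv2.resize(m,None,fx=k,fy=k,interpolation=cv2.INTER_LINEAR)>0
    c0,r0=max(c0,0),max(r0,0)
    def cost(p):
        P=[proj(im,(p[0]/1e3+R*np.cos(t+p[2]/20),p[1]/1e3+R*np.sin(t+p[2]/20),z)) for t in a for z in (zb,zb+h)]
        q=((np.array(P)-[c0,r0]+.5)*k-.5); H=cv2.convexHull(np.round(q*S).astype(np.int32))
        I=np.zeros(M.shape,np.uint8); cv2.fillConvexPoly(I,H,1,cv2.LINE_8,4)
        return 1-(I.astype(bool)&M).sum()/(I.astype(bool)|M).sum()
    best=min((minimize(cost,[x0[0]*1e3,x0[1]*1e3,np.radians(y)*20],method='Nelder-Mead',options=dict(initial_simplex=np.array([[x0[0]*1e3,x0[1]*1e3,np.radians(y)*20]]*4)+[[0,0,0],[5,0,0],[0,5,0],[0,0,4]])) for y in (0,15,30,45)),key=lambda r:r.fun)
    return best.x[0]/1e3,best.x[1]/1e3,(np.degrees(best.x[2]/20)+30)%60-30,1-best.fun
def board(im):
    hsv=cv2.cvtColor(im['frame'],cv2.COLOR_RGB2HSV)
    m=cv2.inRange(hsv,(8,150,120),(20,255,255)); m=cv2.morphologyEx(m,cv2.MORPH_CLOSE,np.ones((25,25)))
    n,l,s,c=cv2.connectedComponentsWithStats(m); i=1+np.argmax(s[1:,4])
    cs=cv2.findContours((l==i).astype(np.uint8),cv2.RETR_EXTERNAL,cv2.CHAIN_APPROX_NONE)[0]; P=max(cs,key=len)[:,0]
    W=np.array([ray(im,p,.014)[:2] for p in P])*1e3; return cv2.minAreaRect(W.astype(np.float32))
E
python3 - <<'E'
from h import *
X={'brass_nut':(.61,-.045),'rusty_nut':(.602,.085),'black_nut':(.672,.012),'bright_nut':(.667,.143)}
for c in ('wrist','scene','top'):
    im=env.get_image(c)
    print(c,board(im))
    for n in X:
        for d in env.trace(n,c)[:3]:
            if np.linalg.norm(ray(im,d['at'],.01)[:2]-X[n])<.03:
                print(n,round(d['score'],2),d['pixels'].sum(),np.round(fit(im,d['pixels'],n,X[n]),4).tolist())
E
```

```text
wrist ((438.3435363769531, 131.501953125), (12.086852073669434, 1.6160147190093994), 8.31630802154541)
rusty_nut 0.64 352 [0.6027, 0.0863, 23.7115, 0.8962]
black_nut 0.59 182 [0.6715, 0.0147, 29.9533, 0.8381]
bright_nut 0.63 125 [0.6678, 0.143, -2.0798, 0.8284]
scene ((540.4485473632812, -7.652099609375), (186.5149688720703, 327.8857116699219), 6.384302139282227)
brass_nut 0.69 453 [0.6092, -0.0472, 17.7376, 0.922]
rusty_nut 0.83 253 [0.601, 0.0854, 21.7099, 0.9084]
black_nut 0.72 170 [0.6699, 0.0143, 5.6732, 0.8373]
bright_nut 0.65 91 [0.6669, 0.1429, -2.9067, 0.7788]
top ((467.1212158203125, 104.91535186767578), (70.22261047363281, 52.698307037353516), 5.731573104858398)
rusty_nut 0.48 122 [0.6006, 0.0844, 28.9075, 0.8044]
bright_nut 0.53 49 [0.6661, 0.1404, -18.5733, 0.7855]
```

```bash
python3 -m crank '{"turn":[[0,0,0.16],[0,0,0.16],[0,0,0.16],[0,0,0.16],[0,0,0.16],[0,0,0.158],[0,0,0],[0,0,0]],"travel":[[0,0,0.0313],[0,0,0.0313],[0,0,0.0313],[0,0,0.0313],[0,0,0.0313],[0,0,0.0313],[-0.041,0.02,0],[-0.041,0.02,0]],"gripper":[0.5,0.5,0.5,0.5,0.5,0.5,0.5,0.5]}';python3 -m crank '{"turn":[[0,0,0],[0,0,0]],"travel":[[0,0,0],[0,0,0]],"gripper":[0.5,0.5]}'
cat > look.py <<'E'
from h import *
import sys
def look(n,x0,zb=0.,pic=None):
    im=env.get_image('wrist')
    if pic: save(im,pic,s=1.4)
    for d in env.trace(n,'wrist')[:3]:
        if np.linalg.norm(ray(im,d['at'],zb+.01)[:2]-x0)<.03:
            print(n,round(d['score'],2),d['pixels'].sum(),np.round(fit(im,d['pixels'],n,x0,zb),4).tolist())
    s=env.observe();R=np.array(s['ee_rot']);print('eef',np.round(s['eef_pos'],4),'heading y',np.degrees(np.arctan2(R[1,1],R[0,1])).round(2),'z',np.round(R[:,2],3),'t',s['t'],'j',np.round(s['joint_positions'],0))
if __name__=='__main__':
    a=sys.argv; look(a[1],(float(a[2]),float(a[3])),float(a[4]),a[5] if len(a)>5 else None)
E
python3 look.py brass_nut .609 -.046 0 w3.png
```

```text
t: 8.22
eef_pos: [0.6106, -0.0468, 0.1555]
ee_rot: [[-0.305, 0.952, -0.001], [0.952, 0.305, -0.002], [-0.002, -0.001, -1.0]]
force: [0.4, 0.9, -0.2]
finger_gap: 0.749
t: 8.48
eef_pos: [0.6097, -0.0464, 0.1554]
ee_rot: [[-0.304, 0.953, -0.001], [0.953, 0.304, -0.002], [-0.001, -0.002, -1.0]]
force: [-0.1, 0.4, 0.2]
finger_gap: 0.749
brass_nut 0.67 1525 [0.6095, -0.0473, 23.9712, 0.9599]
eef [ 0.6095 -0.0458  0.1558] heading y 17.73 z [-0.001 -0.002 -1.   ] t 8.575 j [-4. 24.  3. 69. -0. 68.]
```

View pics/w3.png

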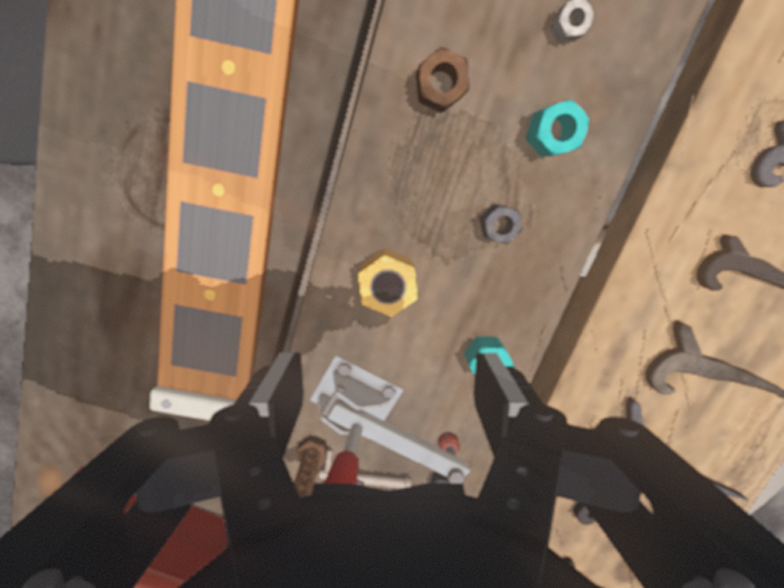

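```bash
python3 -m crank '{"turn":[[0,0,-0.09],[0,0,0],[0,0,0],[0,0,0],[0,0,0],[0,0,0],[0,0,0],[0,0,0]],"travel":[[-0.0014,-0.0004,0.03],[0,0,0.035],[0,0,0.035],[0,0,0.024],[0,0,0],[0,0,0],[0,0,0],[0,0,0]],"gripper":[0.4,0.4,0.4,0.4,-1,-1,-1,-1]}' 60
python3 - <<'E'
from h import *
im=env.get_image('wrist'); save(im,'w4.png')
f=cv2.cvtColor(cv2.imread('pics/w3.png'),cv2.COLOR_BGR2HSV); print(f[310,205+40],f[185,180],f[70,185])
E
```

```text
t: 9.57
eef_pos: [0.6107, -0.0481, 0.0328]
ee_rot: [[-0.389, 0.921, 0.002], [0.921, 0.389, -0.002], [-0.002, 0.001, -1.0]]
force: [0.8, -0.3, 6.3]
finger_gap: -0.004
[ 13 138 183] [ 15 126 240] [ 15 130 229]
```

View pics/w4.png

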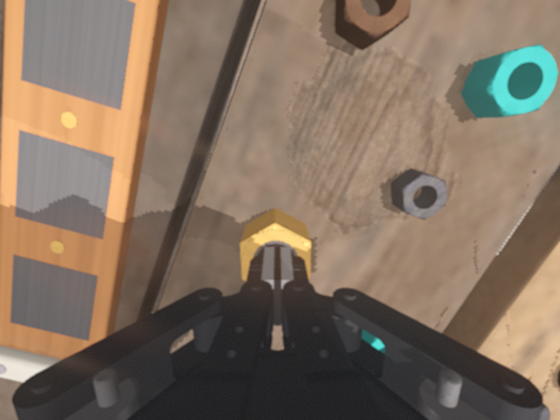

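Run:
```python
from h import *
im=env.get_image('wrist'); s=env.observe(); R=np.array(s['ee_rot']); p=np.array(s['eef_pos'])
for z in (-.02,0,.006,.025): print(z,proj(im,p+R[:,2]*z))
for z in (0,.031): print('nut',proj(im,(.6095,-.0473,z)))
print(np.array(im['position'])-p, s['finger_gap'],s['force'],s['eef_pos'])
for d in env.trace('brass_nut','wrist')[:1]:
    ys,xs=np.where(d['pixels']);print(xs.min(),xs.max(),ys.min(),ys.max(),fit(im,d['pixels'],'brass_nut',(.6095,-.0473)))
```

```text
-0.02 [278.33972905 284.33591817]
0 [278.15254325 264.52305413]
0.006 [278.10512344 259.50385718]
0.025 [277.97512958 245.74452934]
nut [276.6257887  238.99157824]
nut [276.62691154 260.91503857]
[-0.02863027  0.06605871  0.13994805] 0.0010411545157272284 [0.69641312 1.11537024 6.63792799] [ 0.61073386 -0.04813336  0.03275307]
240 311 208 280 (np.float64(0.6089061721332996), np.float64(-0.047646967345625894), np.float64(24.20247535002457), np.float64(0.5600140854517406))
```

Run:
```python
from h import *
im=env.get_image('wrist'); save(im,'w5.png',(210,190,350,300),5)
```

```text
(no output)
```

View pics/w5.png

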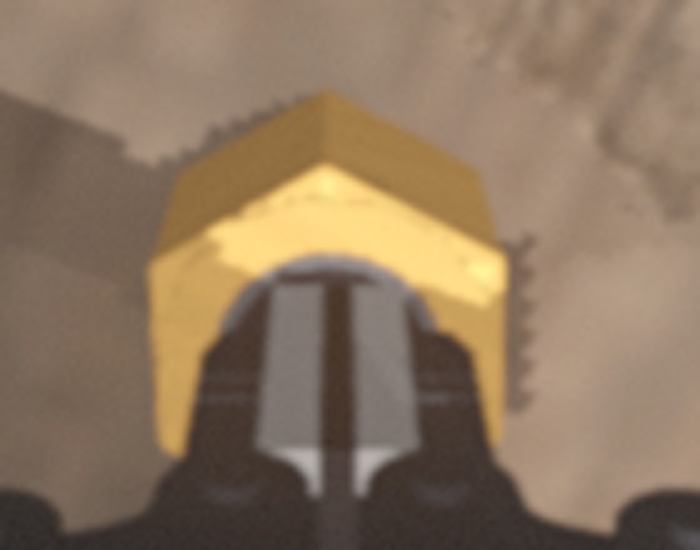

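The fingers closed on top of the nut because I shut them before the arm had finished descending. The nut has not moved. I lift, reopen, descend, wait, and then close.

```bash
python3 -m crank '{"turn":[[0,0,0],[0,0,0],[0,0,0],[0,0,0],[0,0,0],[0,0,0]],"travel":[[0,0,-0.03],[0,0,-0.03],[0,0,-0.03],[0,0,0],[0,0,0],[0,0,0]],"gripper":[-1,-1,0.5,0.5,0.5,0.5]}'; python3 look.py brass_nut .609 -.047 0
```

```text
t: 10.52
eef_pos: [0.6095, -0.0479, 0.1206]
ee_rot: [[-0.388, 0.921, -0.002], [0.921, 0.388, -0.002], [-0.001, -0.002, -1.0]]
force: [-0.3, -0.1, -1.0]
finger_gap: 0.752
brass_nut 0.82 2008 [0.6091, -0.0475, 23.8056, 0.9691]
eef [ 0.6096 -0.0479  0.1208] heading y 22.86 z [-0.002 -0.002 -1.   ] t 10.625 j [-4. 25. -0. 64. -0. 63.]
```

```bash
python3 -m crank '{"turn":[[0,0,-0.016],[0,0,0],[0,0,0],[0,0,0],[0,0,0]],"travel":[[0,0,0.03],[0,0,0.03],[0,0,0.03],[0,0,0],[0,0,0]],"gripper":[0.4,0.4,0.4,0.4,0.4]}';python3 -m crank '{"turn":[[0,0,0],[0,0,0],[0,0,0],[0,0,0]],"travel":[[0,0,0],[0,0,0],[0,0,0],[0,0,0]],"gripper":[-1,-1,-1,-1]}' 60
```

```text
t: 11.25
eef_pos: [0.6106, -0.0482, 0.0325]
ee_rot: [[-0.403, 0.915, 0.0], [0.915, 0.403, -0.002], [-0.002, -0.0, -1.0]]
force: [-0.7, -0.6, 0.9]
finger_gap: 0.703
t: 11.75
eef_pos: [0.6107, -0.0482, 0.0328]
ee_rot: [[-0.403, 0.915, 0.002], [0.915, 0.403, -0.002], [-0.003, 0.001, -1.0]]
force: [-1.5, -0.8, 7.1]
finger_gap: 0.0
```

Run:
```python
from h import *
im=env.get_image('scene'); u=proj(im,(.6095,-.047,.05)).astype(int); print(u); save(im,'s3.png',(u[0]-60,u[1]-60,u[0]+60,u[1]+40),6)
```

```text
[222 239]
```

View pics/s3.png

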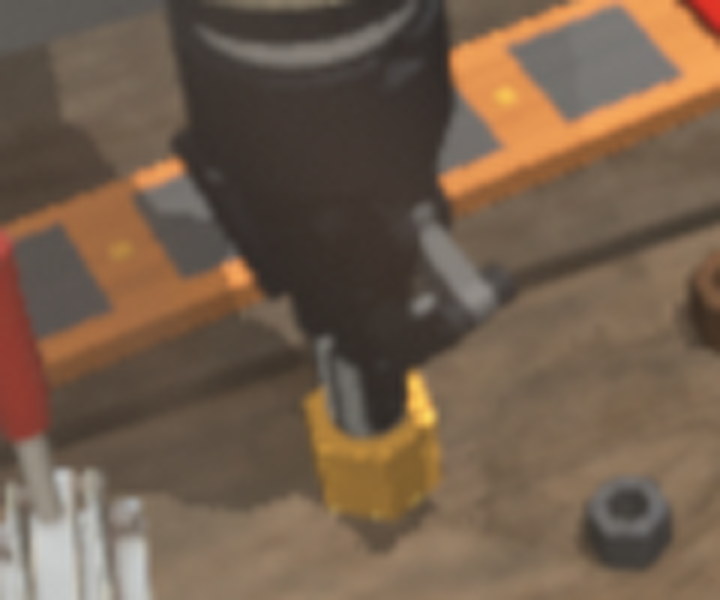

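Run:
```python
from h import *
im=env.get_image('scene'); s=env.observe(); R=np.array(s['ee_rot']); p=np.array(s['eef_pos']);o=proj(im,(.6095,-.047,.05)).astype(int)-60
for a in (-.011,.011):
  for z in (-.02,.0,.006,.025): print(a,z,((proj(im,p+R[:,2]*z+R[:,0]*a)-o)*6).round())
for z in (0,.031): print('nut',((proj(im,(.6092,-.0475,z))-o)*6).round())
```

```text
-0.011 -0.02 [333. 382.]
-0.011 0.0 [339. 425.]
-0.011 0.006 [341. 437.]
-0.011 0.025 [348. 476.]
0.011 -0.02 [384. 342.]
0.011 0.0 [390. 385.]
0.011 0.006 [392. 397.]
0.011 0.025 [397. 436.]
nut [375. 467.]
nut [366. 404.]
```

```bash
python3 -m crank '{"turn":[[0,0,0],[0,0,0],[0,0,0],[0,0,0]],"travel":[[0,0,0],[0,0,0],[0,0,0],[0,0,0]],"gripper":[0.4,0.4,0.4,0.4]}'
python3 - <<'E'
from h import *
a=env.get_image('wrist');b=env.get_image('scene');u=proj(b,(.6095,-.047,.05)).astype(int)
A=cv2.resize(a['frame'][150:350,120:440],None,fx=1.2,fy=1.2,interpolation=2);B=cv2.resize(b['frame'][u[1]-50:u[1]+30,u[0]-50:u[0]+60],(384,280),interpolation=2)
C=np.vstack([A[:,:384],B]);cv2.imwrite('pics/m1.png',C[:,:,::-1])
s=env.observe(); R=np.array(s['ee_rot']); p=np.array(s['eef_pos'])
for y in (-.03,.03):
  for z in (0,.012,.025): print(y,z,((proj(a,p+R[:,2]*z+R[:,1]*y+R[:,0]*.011)-[120,150])*1.2).round())
E
```

```text
t: 12.35
eef_pos: [0.6099, -0.0481, 0.0315]
ee_rot: [[-0.403, 0.915, -0.001], [0.915, 0.403, -0.002], [-0.001, -0.001, -1.0]]
force: [-0.4, 0.0, 0.2]
finger_gap: 0.702
-0.03 0 [121. 115.]
-0.03 0.012 [126. 105.]
-0.03 0.025 [130.  95.]
0.03 0 [259. 115.]
0.03 0.012 [254. 104.]
0.03 0.025 [249.  95.]
```

View pics/m1.png

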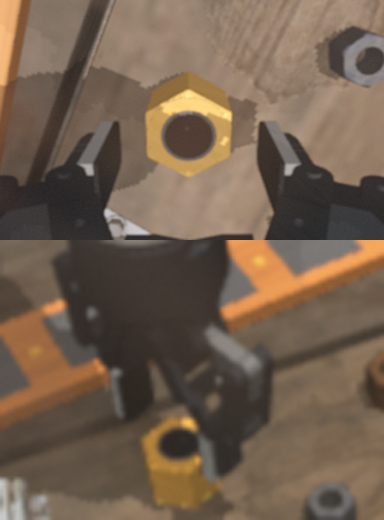

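The picture shows the open fingertips level with the nut's top (about (115,125) and (263,125) in the upper half), well back from where the stated 25 mm would put them. I step down carefully and watch the force.

```bash
python3 -m crank '{"turn":[[0,0,0],[0,0,0]],"travel":[[0,0,0.006],[0,0,0]],"gripper":[0.2,0.2]}';python3 -m crank '{"turn":[[0,0,0],[0,0,0]],"travel":[[0,0,0.004],[0,0,0]],"gripper":[0.2,0.2]}'
```

```text
t: 12.7
eef_pos: [0.6096, -0.0481, 0.025]
ee_rot: [[-0.403, 0.915, -0.001], [0.915, 0.403, -0.002], [-0.001, -0.002, -1.0]]
force: [0.7, -0.3, 0.7]
finger_gap: 0.601
t: 12.95
eef_pos: [0.6099, -0.0481, 0.0214]
ee_rot: [[-0.403, 0.915, -0.001], [0.915, 0.403, -0.002], [-0.001, -0.001, -1.0]]
force: [0.7, -0.8, -0.1]
finger_gap: 0.601
```

```bash
python3 -m crank '{"turn":[[0,0,0],[0,0,0]],"travel":[[0,0,0.004],[0,0,0]],"gripper":[0.2,0.2]}';python3 -m crank '{"turn":[[0,0,0],[0,0,0]],"travel":[[0,0,0.003],[0,0,0]],"gripper":[0.2,0.2]}'
python3 - <<'E'
from h import *
a=env.get_image('wrist');b=env.get_image('scene');u=proj(b,(.6095,-.047,.05)).astype(int)
A=cv2.resize(a['frame'][150:350,120:440],None,fx=1.2,fy=1.2,interpolation=2);B=cv2.resize(b['frame'][u[1]-50:u[1]+30,u[0]-50:u[0]+60],(384,280),interpolation=2)
C=np.vstack([A[:,:384],B]);cv2.imwrite('pics/m2.png',C[:,:,::-1])
E
```

```text
t: 13.2
eef_pos: [0.6099, -0.0482, 0.0174]
ee_rot: [[-0.403, 0.915, -0.001], [0.915, 0.403, -0.002], [-0.001, -0.001, -1.0]]
force: [0.9, 0.1, 1.3]
finger_gap: 0.598
t: 13.45
eef_pos: [0.61, -0.0481, 0.0145]
ee_rot: [[-0.403, 0.915, -0.0], [0.915, 0.403, -0.002], [-0.001, -0.001, -1.0]]
force: [0.0, 0.3, -0.2]
finger_gap: 0.603
```

View pics/m2.png

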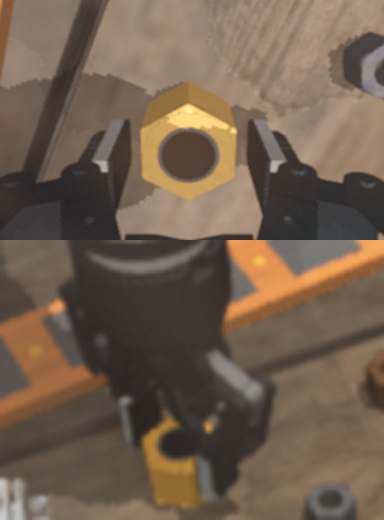

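The tips now straddle the nut with no contact, so I close.

```bash
python3 -m crank '{"turn":[[0,0,0],[0,0,0],[0,0,0],[0,0,0]],"travel":[[0,0,0],[0,0,0],[0,0,0],[0,0,0]],"gripper":[-1,-1,-1,-1]}' 60
```

```text
t: 14.05
eef_pos: [0.6104, -0.0482, 0.0151]
ee_rot: [[-0.403, 0.915, 0.001], [0.915, 0.403, -0.002], [-0.002, -0.0, -1.0]]
force: [-0.3, 0.5, 5.0]
finger_gap: 0.425
```

```bash
python3 -m crank '{"turn":[[0,0,0],[0,0,0],[0,0,0],[0,0,0],[0,0,0],[0,0,0],[0,0,0],[0,0,0]],"travel":[[0,0,-0.04],[0,0,-0.05],[0.022,-0.02,-0.036],[0.022,-0.02,-0.036],[0.022,-0.02,-0.036],[0.022,-0.02,-0.036],[0,0,0],[0,0,0]],"gripper":[-1,-1,-1,-1,-1,-1,-1,-1]}'
cat >> h.py <<'E'
def board(im,c0=(.483,-.019),ang=97.):
    hsv=cv2.cvtColor(im['frame'],cv2.COLOR_RGB2HSV)
    u=np.array([np.cos(np.radians(ang)),np.sin(np.radians(ang))]);v=np.array([u[1],-u[0]])
    S=1000.  # rectified mm picture: col along u, row along v
    g=[(a,b) for a in (-.2,.2) for b in (-.05,.05)]
    src=np.float32([proj(im,[*(np.array(c0)+a*u+b*v),.014]) for a,b in g]); dst=np.float32([[(a+.2)*2*S,(b+.05)*2*S] for a,b in g])
    rec=cv2.warpPerspective(im['frame'],cv2.getPerspectiveTransform(src,dst),(800,200))
    return rec,u,v
E
python3 - <<'E'
from h import *
im=env.get_image('wrist'); rec,u,v=board(im); cv2.imwrite('pics/b1.png',np.vstack([cv2.resize(im['frame'],(533,400)),np.zeros((0,533,3),np.uint8)])[:,:,::-1])
full=np.zeros((560,800,3),np.uint8); full[:200]=rec; full[200:,:480]=cv2.resize(im['frame'],(480,360)); cv2.imwrite('pics/b1.png',full[:,:,::-1])
for n in ('red_stop','white_stop'):print(n,[(round(d['score'],2),np.round(ray(im,d['at'],.014)[:2],4).tolist()) for d in env.place_of(n,'wrist')[:2]])
print(env.observe()['t'])
E
```

```text
t: 15.05
eef_pos: [0.5016, 0.0005, 0.2479]
ee_rot: [[-0.403, 0.915, -0.0], [0.915, 0.403, -0.002], [-0.002, -0.001, -1.0]]
force: [0.2, -0.8, -0.9]
finger_gap: 0.431
red_stop [(0.84, [0.4599, 0.141])]
white_stop []
15.2
```

View pics/b1.png

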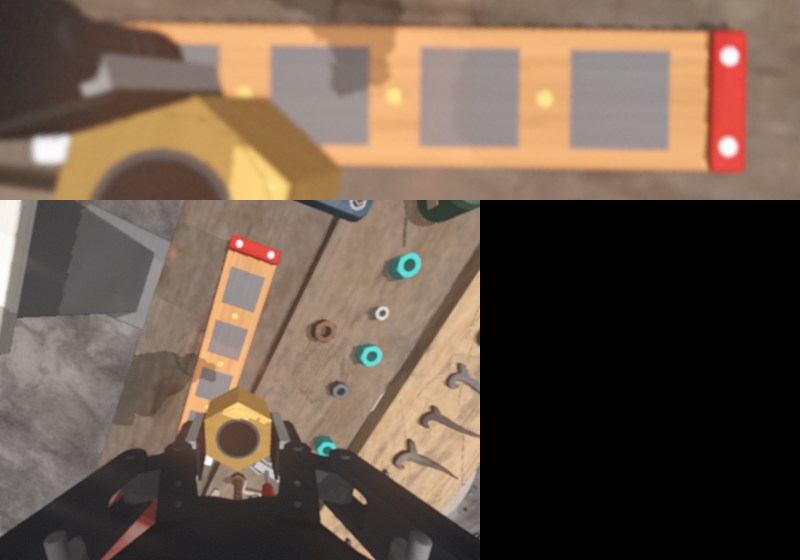

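```bash
python3 -m crank '{"turn":[[0,0,0],[0,0,0],[0,0,0],[0,0,0],[0,0,0],[0,0,0],[0,0,0]],"travel":[[0.0312,0.0023,0.03],[0.0312,0.0023,0.03],[0.0312,0.0023,0.03],[0,0,0.045],[0,0,0.045],[0,0,0],[0,0,0]],"gripper":[-1,-1,-1,-1,-1,-1,-1]}'
```

```text
t: 16.08
eef_pos: [0.4707, 0.0886, 0.0692]
ee_rot: [[-0.403, 0.915, 0.0], [0.915, 0.403, -0.002], [-0.002, -0.001, -1.0]]
force: [0.4, -0.5, -1.4]
finger_gap: 0.427
```

```bash
python3 -m crank '{"turn":[[0,0,0],[0,0,0],[0,0,0],[0,0,0],[0,0,0]],"travel":[[0.0006,-0.0005,0.02],[0,0,0.015],[0,0,0.0035],[0,0,0],[0,0,0]],"gripper":[-1,-1,-1,-1,-1]}'; python3 -m crank '{"turn":[[0,0,0],[0,0,0],[0,0,0],[0,0,0],[0,0,0],[0,0,0],[0,0,0]],"travel":[[0,0,0],[0,0,0],[0,0,-0.03],[0,0,-0.05],[0,0,-0.03],[0,0,0],[0,0,0]],"gripper":[0.3,0.3,0.3,0.3,0.3,0.3,0.3]}'; python3 look.py brass_nut .4696 .0899 .014
```

```text
t: 16.7
eef_pos: [0.4701, 0.089, 0.031]
ee_rot: [[-0.403, 0.915, 0.002], [0.915, 0.403, -0.002], [-0.002, 0.001, -1.0]]
force: [-0.5, -0.6, -1.9]
finger_gap: 0.426
t: 17.58
eef_pos: [0.469, 0.0891, 0.1395]
ee_rot: [[-0.403, 0.915, -0.001], [0.915, 0.403, -0.002], [-0.002, -0.001, -1.0]]
force: [0.4, 0.3, -1.2]
finger_gap: 0.651
brass_nut 0.63 1897 [0.4697, 0.09, 24.4048, 0.9554]
eef [0.4686 0.089  0.1389] heading y 23.78 z [-0.002 -0.002 -1.   ] t 17.675 j [ 11.  12. -17.  61.  -0.  77.]
```

```bash
python3 -m crank '{"turn":[[0,0,0],[0,0,0],[0,0,0],[0,0,0],[0,0,0]],"travel":[[-0.019,0.0402,0],[-0.019,0.0402,0],[-0.019,0.0402,0],[0,0,0],[0,0,0]],"gripper":[0.3,0.3,0.3,0.3,0.3]}'; python3 look.py rusty_nut .602 .0856 0
```

```text
t: 18.3
eef_pos: [0.6015, 0.0854, 0.1386]
ee_rot: [[-0.403, 0.915, -0.003], [0.915, 0.403, -0.002], [-0.001, -0.004, -1.0]]
force: [-0.9, 0.1, 0.4]
finger_gap: 0.651
rusty_nut 0.56 925 [0.6022, 0.0859, 24.7184, 0.8483]
eef [0.6014 0.0856 0.1395] heading y 23.79 z [-0.002 -0.002 -1.   ] t 18.4 j [ 8. 24.  1. 67. -0. 74.]
```

```bash
python3 -m crank '{"turn":[[0,0,0],[0,0,0],[0,0,0],[0,0,0],[0,0,0],[0,0,0],[0,0,0]],"travel":[[0,0.0008,0.04],[0,0,0.04],[0,0,0.03],[0,0,0.0155],[0,0,0],[0,0,0],[0,0,0]],"gripper":[0.1,0.1,0.1,0.1,0.1,0.1,0.1]}'; python3 -m crank '{"turn":[[0,0,0],[0,0,0],[0,0,0],[0,0,0]],"travel":[[0,0,0],[0,0,0],[0,0,0],[0,0,0]],"gripper":[-1,-1,-1,-1]}' 50
```

```text
t: 19.27
eef_pos: [0.6042, 0.0858, 0.0158]
ee_rot: [[-0.403, 0.915, 0.002], [0.915, 0.403, -0.002], [-0.002, 0.001, -1.0]]
force: [0.2, -0.9, 1.0]
finger_gap: 0.548
t: 19.77
eef_pos: [0.6039, 0.0858, 0.0155]
ee_rot: [[-0.403, 0.915, 0.001], [0.915, 0.403, -0.002], [-0.002, 0.0, -1.0]]
force: [-2.0, 0.5, 6.8]
finger_gap: 0.327
```

```bash
python3 -m crank '{"turn":[[0,0,0],[0,0,0],[0,0,0],[0,0,0],[0,0,0],[0,0,0],[0,0,0],[0,0,0]],"travel":[[0,0,-0.04],[0,0,-0.05],[-0.0048,-0.048,0],[-0.0048,-0.048,0],[-0.0048,-0.048,0],[0,0,0.04],[0,0,0],[0,0,0]],"gripper":[-1,-1,-1,-1,-1,-1,-1,-1]}'
```

```text
t: 20.78
eef_pos: [0.4783, 0.0147, 0.0655]
ee_rot: [[-0.403, 0.915, 0.001], [0.915, 0.403, -0.002], [-0.002, -0.0, -1.0]]
force: [0.5, 0.5, -0.7]
finger_gap: 0.326
```

```bash
python3 -m crank '{"turn":[[0,0,0],[0,0,0],[0,0,0],[0,0,0],[0,0,0]],"travel":[[0,-0.0003,0.018],[0,0,0.013],[0,0,0.0035],[0,0,0],[0,0,0]],"gripper":[-1,-1,-1,-1,-1]}'; python3 -m crank '{"turn":[[0,0,0],[0,0,0],[0,0,0],[0,0,0],[0,0,0],[0,0,0],[0,0,0]],"travel":[[0,0,0],[0,0,0],[0,0,-0.03],[0,0,-0.05],[0,0,-0.03],[0,0,0],[0,0,0]],"gripper":[0.1,0.1,0.1,0.1,0.1,0.1,0.1]}'; python3 look.py rusty_nut .4776 .0153 .014; python3 look.py black_nut .671 .0145 0
```

```text
t: 21.4
eef_pos: [0.4776, 0.0144, 0.0306]
ee_rot: [[-0.403, 0.915, 0.001], [0.915, 0.403, -0.002], [-0.002, -0.0, -1.0]]
force: [0.1, 0.2, -0.7]
finger_gap: 0.331
t: 22.28
eef_pos: [0.4768, 0.0145, 0.1396]
ee_rot: [[-0.403, 0.915, -0.001], [0.915, 0.403, -0.002], [-0.002, -0.001, -1.0]]
force: [-0.8, -0.6, -0.4]
finger_gap: 0.555
rusty_nut 0.73 1008 [0.4773, 0.0148, 22.9003, 0.8458]
eef [0.4764 0.0145 0.1391] heading y 23.78 z [-0.002 -0.002 -1.   ] t 22.375 j [  2.  12. -17.  61.  -0.  68.]
black_nut 0.9 714 [0.6719, 0.0143, 23.5633, 0.9039]
eef [0.4766 0.0145 0.1392] heading y 23.77 z [-0.002 -0.002 -1.   ] t 22.475 j [  2.  12. -17.  61.  -0.  68.]
```

```bash
python3 -m crank '{"turn":[[0,0,0],[0,0,0],[0,0,0],[0,0,0],[0,0,0],[0,0,0]],"travel":[[-0.0197,0.0447,0],[-0.0197,0.0447,0],[-0.0197,0.0447,0],[-0.0197,0.0447,0],[0,0,0],[0,0,0]],"gripper":[0,0,0,0,0,0]}'; python3 look.py black_nut .671 .0143 0 w6.png
```

```text
t: 23.22
eef_pos: [0.6716, 0.0145, 0.1389]
ee_rot: [[-0.403, 0.915, -0.003], [0.915, 0.403, -0.002], [-0.001, -0.003, -1.0]]
force: [-0.7, 0.1, -1.0]
finger_gap: 0.5
black_nut 0.61 573 [0.6719, 0.0148, -25.8399, 0.8445]
eef [0.6714 0.0145 0.14  ] heading y 23.78 z [-0.001 -0.002 -1.   ] t 23.325 j [ 1. 30. 11. 71. -0. 68.]
```

View pics/w6.png

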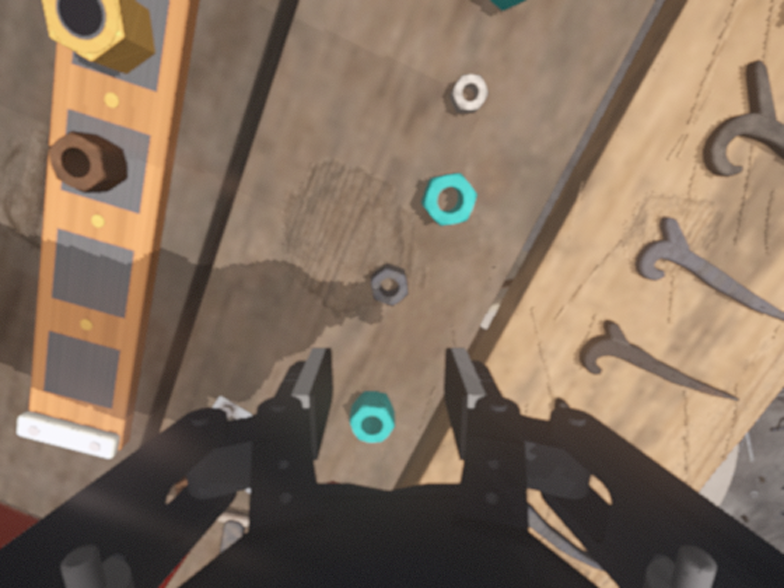

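```bash
python3 -m crank '{"turn":[[0,0,-0.035],[0,0,0],[0,0,0],[0,0,0],[0,0,0],[0,0,0],[0,0,0]],"travel":[[0,0.0006,0.04],[0,0,0.04],[0,0,0.03],[0,0,0.018],[0,0,0],[0,0,0],[0,0,0]],"gripper":[0,0,0,0,0,0,0]}'; python3 -m crank '{"turn":[[0,0,0],[0,0,0],[0,0,0],[0,0,0]],"travel":[[0,0,0],[0,0,0],[0,0,0],[0,0,0]],"gripper":[-1,-1,-1,-1]}' 40
```

```text
t: 24.2
eef_pos: [0.674, 0.0146, 0.0136]
ee_rot: [[-0.435, 0.9, 0.002], [0.9, 0.435, -0.002], [-0.003, 0.001, -1.0]]
force: [0.1, 0.2, 0.1]
finger_gap: 0.502
t: 24.7
eef_pos: [0.6736, 0.0145, 0.0132]
ee_rot: [[-0.435, 0.9, 0.001], [0.9, 0.435, -0.002], [-0.002, 0.0, -1.0]]
force: [-0.9, 0.3, 5.3]
finger_gap: 0.26
```

```bash
python3 -m crank '{"turn":[[0,0,0],[0,0,0],[0,0,0],[0,0,0],[0,0,0],[0,0,0],[0,0,0],[0,0,0]],"travel":[[0,0,-0.04],[0,0,-0.05],[0.0038,-0.0503,0],[0.0038,-0.0503,0],[0.0038,-0.0503,0],[0.0038,-0.0503,0],[0,0,0.04],[0,0,0]],"gripper":[-1,-1,-1,-1,-1,-1,-1,-1]}';python3 -m crank '{"turn":[[0,0,0]],"travel":[[0,0,0]],"gripper":[-1]}'
```

```text
t: 25.7
eef_pos: [0.4835, -0.0592, 0.0612]
ee_rot: [[-0.434, 0.901, -0.003], [0.901, 0.434, -0.001], [0.0, -0.004, -1.0]]
force: [0.3, -0.2, -0.8]
finger_gap: 0.262
t: 25.82
eef_pos: [0.4862, -0.0591, 0.0632]
ee_rot: [[-0.435, 0.9, 0.001], [0.9, 0.435, -0.002], [-0.002, -0.0, -1.0]]
force: [1.3, 0.6, -0.4]
finger_gap: 0.259
```

```bash
python3 -m crank '{"turn":[[0,0,0],[0,0,0],[0,0,0],[0,0,0],[0,0,0]],"travel":[[-0.0003,-0.0004,0.018],[0,0,0.0135],[0,0,0.0035],[0,0,0],[0,0,0]],"gripper":[-1,-1,-1,-1,-1]}'; python3 -m crank '{"turn":[[0,0,0],[0,0,0],[0,0,0],[0,0,0],[0,0,0],[0,0,0],[0,0,0]],"travel":[[0,0,0],[0,0,0],[0,0,-0.03],[0,0,-0.05],[0,0,-0.03],[0,0,0],[0,0,0]],"gripper":[-0.1,-0.1,-0.1,-0.1,-0.1,-0.1,-0.1]}'; python3 look.py black_nut .4856 -.0588 .014; python3 look.py bright_nut .667 .1430 0
```

```text
t: 26.45
eef_pos: [0.4855, -0.0597, 0.0276]
ee_rot: [[-0.435, 0.9, 0.001], [0.9, 0.435, -0.002], [-0.002, -0.0, -1.0]]
force: [-0.0, -0.2, 0.3]
finger_gap: 0.26
t: 27.32
eef_pos: [0.4847, -0.0595, 0.1367]
ee_rot: [[-0.435, 0.9, -0.001], [0.9, 0.435, -0.002], [-0.001, -0.001, -1.0]]
force: [-0.8, -0.6, 0.6]
finger_gap: 0.445
eef [ 0.4844 -0.0594  0.1362] heading y 25.78 z [-0.002 -0.002 -1.   ] t 27.425 j [ -7.  13. -16.  61.  -0.  57.]
bright_nut 0.41 91 [0.6686, 0.1429, -15.9932, 0.9313]
eef [ 0.4845 -0.0594  0.1363] heading y 25.78 z [-0.002 -0.002 -1.   ] t 27.525 j [ -7.  13. -16.  61.  -0.  57.]
```

```bash
python3 -m crank '{"turn":[[0,0,0],[0,0,0],[0,0,0],[0,0,0],[0,0,0],[0,0,0],[0,0,0]],"travel":[[0.0205,0.0507,0],[0.0205,0.0507,0],[0.0205,0.0507,0],[0.0205,0.0507,0],[0.0205,0.0507,0],[0,0,0],[0,0,0]],"gripper":[-0.1,-0.1,-0.1,-0.1,-0.1,-0.1,-0.1]}'; python3 look.py bright_nut .667 .143 0 w7.png; python3 -c "
import cv2;f=cv2.imread('pics/w7.png')[150:420,250:600];cv2.imwrite('pics/w7c.png',cv2.resize(f,None,fx=2.2,fy=2.2,interpolation=2))"
```

```text
t: 28.4
eef_pos: [0.6681, 0.143, 0.1355]
ee_rot: [[-0.435, 0.9, -0.002], [0.9, 0.435, -0.003], [-0.001, -0.003, -1.0]]
force: [0.5, -0.5, 0.2]
finger_gap: 0.451
bright_nut 0.72 403 [0.6675, 0.1425, -6.9351, 0.8789]
eef [0.668  0.1422 0.1366] heading y 25.74 z [-0.001 -0.002 -1.   ] t 28.5 j [12. 32. 13. 71. -0. 76.]
```

View pics/w7c.png

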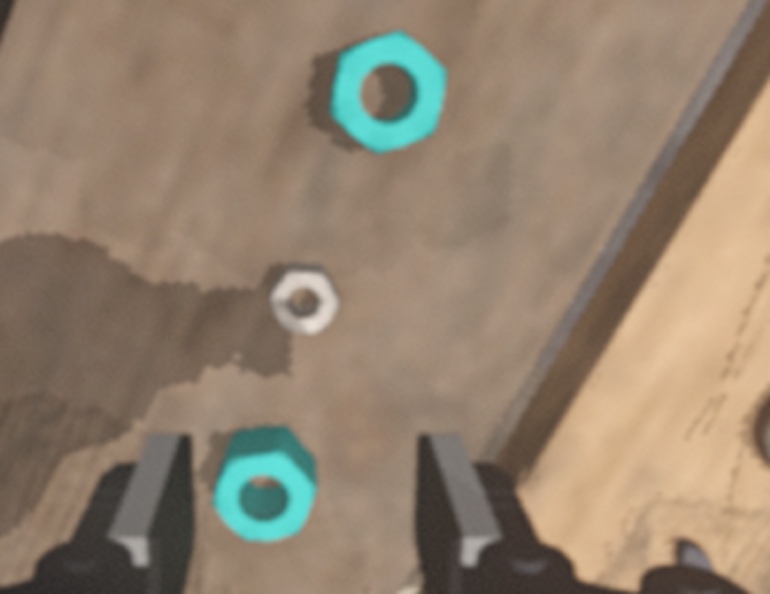

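```bash
python3 -m crank '{"turn":[[0,0,0.134],[0,0,0.134],[0,0,0.134],[0,0,0.134],[0,0,0],[0,0,0]],"travel":[[0,0,0],[0,0,0],[0,0,0],[0,0,0],[0,-0.0012,0.04],[0,0,0.03]],"gripper":[-0.2,-0.2,-0.2,-0.2,-0.2,-0.2]}'; python3 -m crank '{"turn":[[0,0,0]],"travel":[[0,0,0]],"gripper":[-0.2]}'; python3 look.py bright_nut .667 .143 0
```

```text
t: 29.25
eef_pos: [0.6668, 0.1418, 0.0665]
ee_rot: [[0.087, 0.996, 0.0], [0.996, -0.087, -0.002], [-0.002, 0.0, -1.0]]
force: [0.4, 0.1, -1.1]
finger_gap: 0.401
t: 29.38
eef_pos: [0.6655, 0.1417, 0.0652]
ee_rot: [[0.087, 0.996, -0.004], [0.996, -0.087, -0.003], [-0.003, -0.004, -1.0]]
force: [-0.0, -0.1, 0.3]
finger_gap: 0.399
bright_nut 0.78 768 [0.6673, 0.1422, -14.9557, 0.8995]
eef [0.6677 0.1424 0.0681] heading y -4.98 z [ 0.001 -0.002 -1.   ] t 29.475 j [ 12.  34.   7.  63.  -0. 107.]
```

```bash
python3 -m crank '{"turn":[[0,0,-0.03],[0,0,0],[0,0,0],[0,0,0],[0,0,0]],"travel":[[0,-0.001,0.03],[0,0,0.02],[0,0,0.007],[0,0,0],[0,0,0]],"gripper":[-0.2,-0.2,-0.2,-0.2,-0.2]}'; python3 -m crank '{"turn":[[0,0,0],[0,0,0],[0,0,0],[0,0,0]],"travel":[[0,0,0],[0,0,0],[0,0,0],[0,0,0]],"gripper":[-1,-1,-1,-1]}' 40
```

```text
t: 30.1
eef_pos: [0.6674, 0.1432, 0.0113]
ee_rot: [[0.056, 0.998, 0.002], [0.998, -0.056, -0.001], [-0.001, 0.002, -1.0]]
force: [0.7, 0.4, 0.8]
finger_gap: 0.398
t: 30.6
eef_pos: [0.6672, 0.1431, 0.0111]
ee_rot: [[0.056, 0.998, 0.002], [0.998, -0.056, -0.002], [-0.001, 0.002, -1.0]]
force: [-0.9, -0.2, 5.3]
finger_gap: 0.202
```

```bash
python3 -m crank '{"turn":[[0,0,0],[0,0,0],[0,0,0],[0,0,0],[0,0,0]],"travel":[[0,0,-0.03],[0,0,-0.05],[0,0,-0.05],[0,0,-0.05],[0,0,0]],"gripper":[-1,-1,-1,-1,-1]}'
python3 - <<'E'
from h import *
a=env.get_image('top');b=env.get_image('scene')
for z in np.arange(0,.2,.02): print(round(z,2),ray(a,(386,188),z)[:2].round(3),ray(b,(161,222),z)[:2].round(3),ray(b,(167,245),z)[:2].round(3))
E
```

```text
t: 31.22
eef_pos: [0.6686, 0.1438, 0.195]
ee_rot: [[0.056, 0.998, 0.008], [0.998, -0.056, -0.0], [0.0, 0.008, -1.0]]
force: [0.1, 0.4, -1.1]
finger_gap: 0.197
0.0 [ 0.637 -0.18 ] [ 0.461 -0.136] [ 0.53  -0.141]
0.02 [ 0.632 -0.175] [ 0.482 -0.137] [ 0.549 -0.142]
0.04 [ 0.627 -0.17 ] [ 0.503 -0.139] [ 0.568 -0.143]
0.06 [ 0.623 -0.166] [ 0.524 -0.14 ] [ 0.587 -0.145]
0.08 [ 0.618 -0.161] [ 0.545 -0.141] [ 0.606 -0.146]
0.1 [ 0.613 -0.156] [ 0.566 -0.143] [ 0.625 -0.147]
0.12 [ 0.608 -0.152] [ 0.587 -0.144] [ 0.644 -0.148]
0.14 [ 0.603 -0.147] [ 0.608 -0.145] [ 0.663 -0.149]
0.16 [ 0.598 -0.142] [ 0.629 -0.146] [ 0.682 -0.15 ]
0.18 [ 0.594 -0.138] [ 0.65  -0.148] [ 0.701 -0.151]
```

```bash
python3 -m crank '{"turn":[[0,0,0],[0,0,0],[0,0,0],[0,0,0],[0,0,0],[0,0,0],[0,0,0],[0,0,0]],"travel":[[-0.0475,-0.0263,0],[-0.0475,-0.0263,0],[-0.0475,-0.0263,0],[-0.0475,-0.0263,0],[-0.0475,-0.0263,0],[-0.0475,-0.0263,0],[0,0,0],[0,0,0]],"gripper":[-1,-1,-1,-1,-1,-1,-1,-1]}';python3 - <<'E'
from h import *
im=env.get_image('wrist'); rec,u,v=board(im)
f=np.zeros((600,800,3),np.uint8); f[:200]=rec; f[200:,:533]=cv2.resize(im['frame'],(533,400)); cv2.imwrite('pics/b2.png',f[:,:,::-1])
E
```

```text
t: 32.33
eef_pos: [0.4927, -0.1323, 0.1895]
ee_rot: [[0.057, 0.998, -0.001], [0.998, -0.057, -0.001], [-0.001, -0.001, -1.0]]
force: [-0.2, 0.3, -0.1]
finger_gap: 0.201
```

View pics/b2.png

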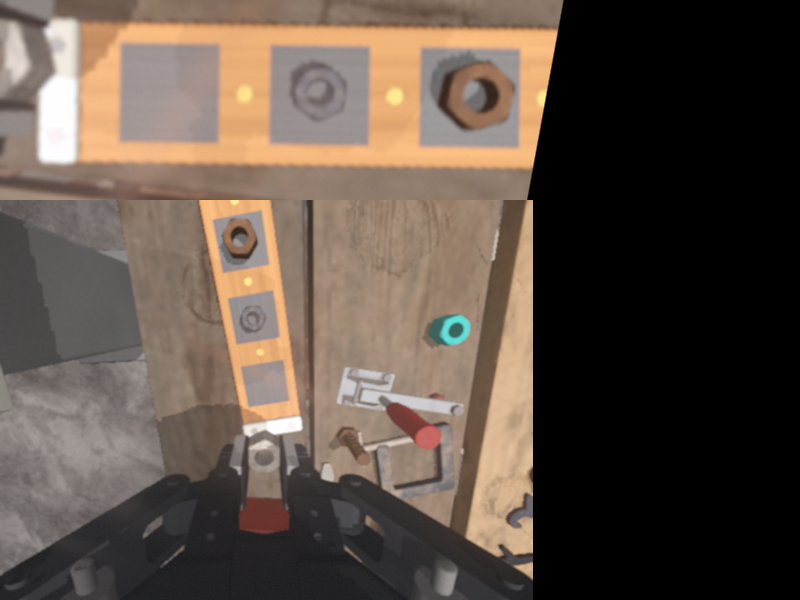

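```bash
python3 -m crank '{"turn":[[0,0,0],[0,0,0],[0,0,0],[0,0,0],[0,0,0],[0,0,0]],"travel":[[-0.0008,0.0005,0.03],[0,0,0.04],[0,0,0.04],[0,0,0.02],[0,0,0],[0,0,0]],"gripper":[-1,-1,-1,-1,-1,-1]}'
```

```text
t: 33.12
eef_pos: [0.4943, -0.1329, 0.0609]
ee_rot: [[0.055, 0.999, 0.001], [0.999, -0.055, -0.002], [-0.002, 0.001, -1.0]]
force: [0.6, 0.9, -1.3]
finger_gap: 0.202
```

```bash
python3 -m crank '{"turn":[[0,0,0],[0,0,0],[0,0,0],[0,0,0],[0,0,0]],"travel":[[0,-0.0005,0.018],[0,0,0.013],[0,0,0.0035],[0,0,0],[0,0,0]],"gripper":[-1,-1,-1,-1,-1]}'; python3 -m crank '{"turn":[[0,0,0],[0,0,0],[0,0,0],[0,0,0],[0,0,0],[0,0,0],[0,0,0],[0,0,0]],"travel":[[0,0,0],[0,0,0],[0,0,-0.03],[0,0,-0.05],[0,0,-0.06],[-0.05,0,-0.03],[-0.05,0,0],[0,0,0]],"gripper":[-0.2,-0.2,-0.2,-0.2,-0.2,-0.2,-0.2,-0.2]}'
python3 - <<'E'
from h import *
im=env.get_image('wrist'); rec,u,v=board(im)
f=np.zeros((600,800,3),np.uint8); f[:200]=rec; f[200:,:533]=cv2.resize(im['frame'],(533,400)); cv2.imwrite('pics/b3.png',f[:,:,::-1])
X={'brass_nut':(.4696,.0899),'rusty_nut':(.4776,.0153),'black_nut':(.4856,-.0588),'bright_nut':(.4936,-.1338)}
for c in ('wrist','scene','top'):
    im=env.get_image(c)
    for n in X:
        for d in env.trace(n,c)[:3]:
            if np.linalg.norm(ray(im,d['at'],.024)[:2]-X[n])<.03:
                print(c,n,round(d['score'],2),np.round(fit(im,d['pixels'],n,X[n],.014),4).tolist(),X[n])
    for n in ('rusty_bolt','oil_can'): print(n,[(round(d['score'],2),np.round(ray(im,d['at'],0)[:2],3).tolist()) for d in env.place_of(n,c)[:1]])
E
```

```text
t: 33.75
eef_pos: [0.4934, -0.1336, 0.0264]
ee_rot: [[0.056, 0.998, 0.001], [0.998, -0.056, -0.002], [-0.002, 0.001, -1.0]]
force: [0.2, -0.0, -0.0]
finger_gap: 0.195
t: 34.75
eef_pos: [0.4874, -0.2358, 0.1965]
ee_rot: [[0.06, 0.998, 0.001], [0.998, -0.059, -0.003], [-0.003, 0.001, -1.0]]
force: [-0.1, 0.1, -0.1]
finger_gap: 0.399
wrist black_nut 0.6 [0.4855, -0.0596, -27.6894, 0.8671] (0.4856, -0.0588)
wrist bright_nut 0.65 [0.4935, -0.1347, -3.5871, 0.6887] (0.4936, -0.1338)
rusty_bolt [(0.74, [0.599, -0.209])]
oil_can []
scene brass_nut 0.54 [0.4684, 0.0894, 19.1064, 0.9417] (0.4696, 0.0899)
scene black_nut 0.43 [0.4837, -0.0603, -18.4798, 0.9418] (0.4856, -0.0588)
rusty_bolt [(0.53, [0.6, -0.212])]
oil_can [(0.57, [0.663, 0.309])]
top brass_nut 0.6 [0.4686, 0.0888, 22.8534, 0.9273] (0.4696, 0.0899)
top bright_nut 0.47 [0.4908, -0.1352, 29.2278, 0.2893] (0.4936, -0.1338)
rusty_bolt [(0.44, [0.6, -0.21])]
oil_can [(0.67, [0.67, 0.301])]
```

View pics/b3.png

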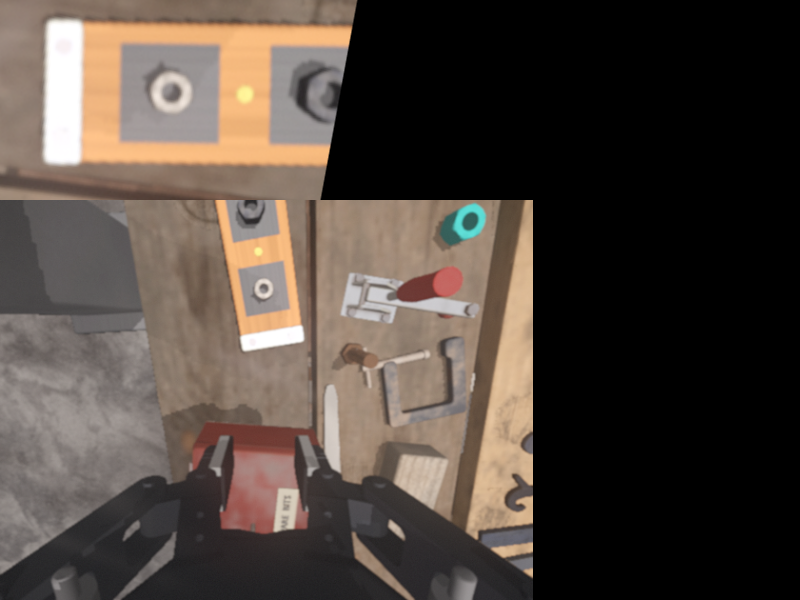

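The bright nut sits centred on its pad at (171,91), with the pad centre at (170,93). The arm is clear of everything and the measured force is zero.

```bash
python3 -c "
from plant import env
s=env.observe();print(s['t'],s['force']);print(env.finish_job())"
```

```text
35.85 [0.28346158 0.41295303 0.7392067 ]
the job is handed in; nothing more can be done
None
```

All four nuts are on the board in the order asked: brass next to the red stop, then rusty, black and bright towards the white stop. I handed the job in at about 36 s of the 93 s allowed.

- **Position:** After placing, the wrist-camera fits put all four nuts about 1 mm or less from their pad centres. The top and scene fits of brass and black differed by 1–2.5 mm, within the 2 mm calibration plus fit noise. The top-camera fit of the bright nut was poor (overlap 0.29), so I relied on the wrist picture for that one.
- **Not re-measured at the end:** The rusty nut was not picked up in the final check. Its last fit, just after placing, was about 0.6 mm off its pad centre, and a later picture showed it flat on the pad.
- **Other things in the scene:** The rusty bolt and oil can were found where they started, to within the detector's scatter. I did not touch the turquoise look-alikes.
- **What went wrong:** The first two grasps of the brass nut closed on its top at about 7 N, because the open fingertips stood roughly 20 mm higher than stated. The nut did not move. I then stepped the arm lower, and every later grasp held first time.
- **Final state:** The gripper was about 0.1 m beyond the white end, about 0.2 m up and touching nothing, with the force reading near zero.

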